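# Third hand: press a roof-lamp unit home on its bracket and hold it for pinning

### The job

Pick up the larger lamp unit and set it lens down on the fixture's plate, then ease it forward gently so that its two tongues pass through the notches of the upright bracket and its edge sits flush against it. Be my third hand while I push the locking pins through the tongues from the far side: press the lamp flat and square against the bracket with a steady push of about 10 newtons for at least three seconds, and finish still gripping and pressing - do not let go. Leave everything else on the bench where it is.

Things in the scene. Friction and masses are not known exactly. Their poses are not given: they have to be found in the camera images.
- lamp: Larger of two grey car roof-lamp units, 230-480 g, lens down. Panel 92 (its x) x 176 (y) x 14 mm thick. Origin: middle of the flat underside, z up. Grip its contact carrier, the solid block in the middle, 44 (x) x 56 (y), from 14 to 38 mm high. Two tongues point to +x (see points). Bosses 20 x 20, 26 high at x 4, y +/-68; white connector 16 x 22, 26 high at x -36, y 32.
- tongue_left (a point): Middle of the tip of one tongue: lamp point (74, 68, 18) mm. Each tongue is 16 mm wide (y), 8 mm thick, 14 to 22 mm above the lamp's underside, and sticks out 28 mm past the panel's straight edge, which is at lamp x = 46 mm.
- tongue_right (a point): Middle of the tip of the other, equal tongue: lamp point (74, -68, 18) mm.
- fixture: Assembly fixture screwed to the bench, immovable: polished, slippery flat aluminium plate 210 (its x) x 240 (y) x 12 mm thick. Origin: middle of its underside, on the bench. Its x axis points to the bracket and away from the robot: the direction to push the lamp.
- bracket: Rigid steel angle bolted on the plate, axes as the fixture's. Origin: on the plate's top, middle of the upright wall's near face, 70 mm along the fixture's x. Wall 5 mm thick, 200 long (y), 34 high; notches at y +/-68 mm, 22 wide, open at the top, bottom 10 mm above the plate. Behind it a 4 mm foot to x 35. Lamp fully home: axes parallel, its origin at bracket x -46, y 0, z 0 mm.
- small_lamp: Bystander, leave alone: a smaller grey lamp unit, 64 x 100 mm, 28 mm high, with a single tongue. Origin: middle of its underside.
- glue_tube: Bystander: white glue tube lying down, 120 mm long, 26 mm thick. Origin: on the bench under it, near its middle.
- tape_roll: Bystander: roll of black tape lying flat, 96 mm across, 24 mm high. Origin: middle of its underside.
- driver: Bystander: screwdriver lying down, 190 mm long, black handle 26 mm thick. Origin: on the bench under its middle.
- pin_tray: Bystander: white tray 70 x 70 mm, 28 mm high, with locking pins. Origin: middle of its underside.
- lens: Bystander: flat clear lens 70 x 120 mm, 10 mm high. Origin: middle of its underside.
- spanner: Bystander: spanner lying down, 160 mm long, under 15 mm high. Origin: on the bench under its middle.

How it is judged:
By the outcome, as a careful person would: the job done as asked, in the order asked, and still so for the second after the job is handed in, while the arm keeps its last pose, push and grip.
It also fails if it takes over 58 s, if anything falls off the work surface, if the arm or the gripper's body presses on something with over 40 N, if the wrist force passes 120 N, or if a joint passes its speed limit or range.

### The arm

A 7-joint arm with a two-finger parallel gripper is mounted at the origin on the work surface. World frame = base frame: x ahead of the robot, y to its left, z up, the work surface at z = 0. Lengths are in mm, angles in rad, forces in N, time in s.
With the tool pointing down it reaches from about 400 to 850 mm from the base axis. Payload 4.5 kg.
Tool frame: the origin (TCP) lies at the very end of the fingers, on their centre line; the grasp point (between the pads) lies 19 mm behind it (bot.grip_depth is the distance from the TCP to the grasp point, in mm); z points along the fingers, y is the line along which they close (so a half turn about z gives the same grasp; the last joint's range is limited). The gripper opens to 88 mm and grips with 3 to 60 N. Pads are 18 mm wide; open, the fingers measure 123 mm over their backs; the gripper's body (75 mm by 187 mm) begins 45 mm behind the grasp point.
Start: joints at [-1.097, 0.689, -0.195, 1.565, 0.157, 0.902, -0.215], TCP at [266.084, 565.558, 202.143] pointing down, gripper open.
Joint ranges: [-3.01, 3.01], [-0.46, 2.08], [-1.47, 1.51], [0.13, 2.56], [-1, 4.14], [0.04, 2.09], [-2.66, 2.66]. Speed limits (rad/s): [2.57, 2.57, 3.14, 3.14, 3.14, 3.14, 3.14].

### API

Orientations are given as a 3x3 rotation matrix whose columns are the frame's x, y, z axes.
In Python, from cell import bot gives the robot as it stands.
- The arm moves only by the shell command python3 -m crank 'ROWS' [OPENING] [FORCE]. ROWS is JSON, a list of rows, each a list of 2 entries, a list of its own where there are three numbers: the shift along the world's x, y, z scaled (see below), then the turn about the world's z scaled (see below). In form: [[[dx, dy, dz], roll], ...]. A call has exactly 10 rows; each row shifts and turns the commanded pose from where the row before left it; what a row does not reach is not made up. The controller multiplies each number of a shift by 20 mm and each number of a turn by 4 degrees. A row lasts 1/8 s, in which the tool goes at most 62.5 mm and 10.7 degrees, less where a joint would pass 70% of its speed; a pose out of reach is approached as far as the arm can. A call with a number of a shift or a turn outside -1 to 1 is refused whole. A call with a gripper value outside its range is refused whole. OPENING is the opening, from -1 (shut) to 1 (fully open), set as the call begins (- or left out, the last holds). The fingers move at their own pace and stop on an object; FORCE is the grip in N (left out, the last holds). Time passes only in rows, so rows that do not move let the fingers close, or fill a call up. It gives the time, the measured TCP pose, the force, the opening and the grip force at its end, in the units of the state.
- bot.read_state(): the state, without advancing time (a new reading comes with each control period).
- bot.snapshot(name): name is "scene" or "side" or "wrist"; returns the picture (420x560x3 uint8, red, green, blue); there is no depth.
- bot.calibration(name): a dict with "fx", "fy", "cx", "cy" (pixels), "rvec" (rotation vector, rad) and "tvec" (3), from world to camera coordinates, as OpenCV has them. Camera axes: x right, y down, z forward; pixel columns grow to the right and rows downward; lengths in mm; the calibration is good to about 2 mm. A picture is of the moment at which its call begins: read the wrist's pose just before it. calibration takes no time and is no camera call; for the wrist camera it gives the pose at the moment of the call.
- bot.finish_job(): hands the job in; it is judged then, once.
The state is a dict: "time": time; "joint_positions": joint angles; "dq": joint speeds; "effort": joint torques, N m; "tool_pos": TCP position; "orientation": TCP orientation; "ft_force": force on the tool from outside, world axes, zero at the start; "ft_torque": the same for the moment, N m; "grip_width": opening from 0.0 (shut) to 1.0 (fully open); "finger_force": force on a finger pad.
Only numpy, scipy, OpenCV 4.12 (cv2) and the standard library are available. Lean on these libraries where they do the work, as an engineer would, in place of code of your own. Each camera call takes 0.05 s, during which the arm holds its last target. There are 200 camera calls.

## Working session

There is one attempt and no reset: what is moved stays moved. The work goes in short steps, Python scripts to look and compute and a shell command to move; the robot and the scene stay as the last step left them, time stands still between calls to the robot, and variables do not carry over. Pictures are saved under pics/ and viewed, at most 10 in all, crops included, and the job is handed in when it is done.

```bash
mkdir -p pics; python3 - <<'E'
from cell import bot
import cv2
for n in ("scene","side"):
    cv2.imwrite(f"pics/{n}0.png",cv2.resize(bot.snapshot(n)[:,:,::-1],(800,600),interpolation=cv2.INTER_CUBIC))
    print(n,bot.calibration(n))
s=bot.read_state();print(s)
E
```

```text
scene {'fx': 440.6693253300373, 'fy': 440.6693253300373, 'cx': 282.54074178277534, 'cy': 214.83287920618005, 'rvec': array([ 1.80216104,  1.82681623, -0.68373214]), 'tvec': array([  37.60210713, -385.29673828, 1640.8853025 ])}
side {'fx': 450.7516539380123, 'fy': 450.7516539380123, 'cx': 277.0040185261553, 'cy': 200.58117491408976, 'rvec': array([ 2.01872324, -0.71195853,  0.42514648]), 'tvec': array([-431.66476984,  193.32753542, 1068.31452585])}
{'time': 0.1, 'joint_positions': array([-1.09719727,  0.689907  , -0.19452443,  1.56622373,  0.15731622,
        0.90248561, -0.21510097]), 'dq': array([ 0.00181671, -0.00244227, -0.00063666, -0.00201872,  0.00095094,
       -0.00143218, -0.00066686]), 'effort': array([-3.41539722e-03, -5.28498530e+01, -1.27175756e+00, -1.53836811e+01,
       -5.25846134e-02,  1.95515029e-03,  4.69701138e-05]), 'tool_pos': array([265.88030347, 564.94520786, 201.39043428]), 'orientation': array([[-9.04874205e-01,  4.25678681e-01, -5.78643625e-04],
       [ 4.25679055e-01,  9.04872928e-01, -1.52493535e-03],
       [-1.25533519e-04, -1.62619114e-03, -9.99998670e-01]]), 'ft_force': array([1.35739606, 0.75201942, 0.51767589]), 'ft_torque': array([-0.00573051,  0.00815594,  0.00758554]), 'finger_force': 0.0, 'grip_width': 0.998133622432804}
```

View pics/scene0.png

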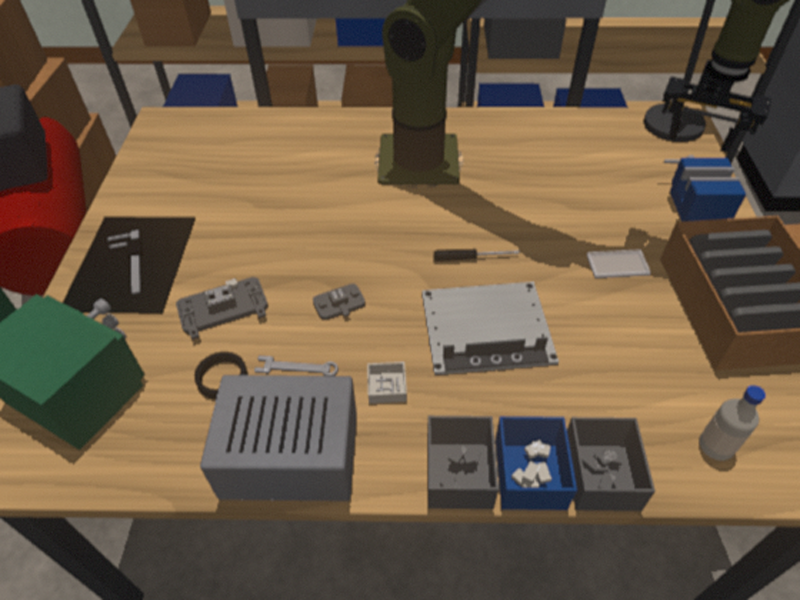

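View pics/side0.png

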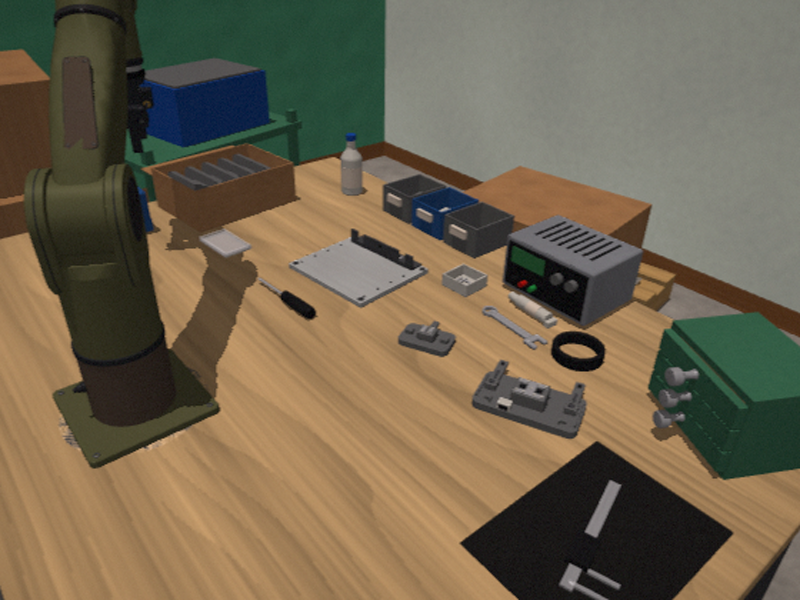

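```bash
cat > h.py <<'E'
import numpy as np,cv2
from cell import bot
def ray(c,uv,z):
    R=cv2.Rodrigues(np.array(c["rvec"]))[0];t=np.array(c["tvec"]).ravel()
    d=R.T@np.array([(uv[0]-c["cx"])/c["fx"],(uv[1]-c["cy"])/c["fy"],1]);o=-R.T@t
    return (o+d*(z-o[2])/d[2]).round(1)
def proj(c,P):
    K=np.array([[c["fx"],0,c["cx"]],[0,c["fy"],c["cy"]],[0,0,1]])
    return cv2.projectPoints(np.array(P,float).reshape(-1,3),np.array(c["rvec"]),np.array(c["tvec"]),K,None)[0].reshape(-1,2)
def yaw(a): c,s=np.cos(a),np.sin(a);return np.array([[c,-s,0],[s,c,0],[0,0,1]])
E
python3 - <<'E'
from h import *
c=bot.calibration("scene")
for n,u,z in [("lamp carrier top",(221,294),38),("tongueL?",(194,334),18),("tongueR",(263,317),18),("fix nl",(424,293),12),("fix nr",(534,283),12),("fix fr",(557,362),12),("fix fl",(436,372),12),("small",(340,300),20)]:
    print(n,ray(c,(u[0]*.7,u[1]*.7),z))
w=bot.calibration("wrist");s=bot.read_state();R=cv2.Rodrigues(w["rvec"])[0]
print(w["fx"],w["cx"],w["cy"],"cam in tool",s["orientation"].T@(-R.T@w["tvec"]-s["tool_pos"]),"axes\n",(s["orientation"].T@R.T).round(3))
E
```

```text
lamp carrier top [ 509.1 -402.5   38. ]
tongueL? [ 597.7 -442.5   18. ]
tongueR [ 552.8 -312.7   18. ]
fix nl [479.2  13.1  12. ]
fix nr [448.5 246.6  12. ]
fix fr [653.7 266.2  12. ]
fix fl [679.3  34.9  12. ]
small [ 507.3 -160.3   20. ]
338.86772782422133 279.44585882966584 216.6314707974629 cam in tool [  70.90966632   -0.68124256 -182.42450381] axes
 [[ 0.001 -0.96  -0.279]
 [ 1.     0.001  0.   ]
 [-0.    -0.279  0.96 ]]
```

```bash
python3 -m crank '[[[0.8,-1,0],-0.5],[[0.8,-1,0],-0.5],[[0.8,-1,0],-0.5],[[0.8,-1,0],-0.5],[[0.8,-1,0],-0.5],[[0.8,-1,0],-0.5],[[0.8,-1,0],-0.5],[[0.8,-1,0],-0.5],[[0.8,-1,0],-0.5],[[0.8,-1,0],-0.5]]' 1
python3 -m crank '[[[0.5,-1,0],-0.7],[[0.5,-1,0],-0.7],[[0.5,-1,0],-0.7],[[0.5,-1,0],-0.7],[[0.5,-1,0],-0.7],[[0.5,-1,0],-0.7],[[0.5,-1,0],-0.7],[[0.5,-1,0],-0.7],[[0,0,0],0],[[0,0,0],0]]'
cat > look.py <<'E'
import sys,json
from h import *
s=bot.read_state();c=bot.calibration("wrist");im=bot.snapshot("wrist")[:,:,::-1]
n=sys.argv[1];cv2.imwrite(f"pics/{n}_raw.png",im)
json.dump({k:np.array(v).tolist() for k,v in c.items()},open(f"pics/{n}.json","w"))
cv2.imwrite(f"pics/{n}.png",cv2.resize(im,(800,600),interpolation=cv2.INTER_CUBIC))
print(s["time"],s["tool_pos"],np.degrees(np.arctan2(s["orientation"][1,1],s["orientation"][0,1])))
E
python3 look.py fix
```

```text
time: 1.35
tool_pos: [427.2, 363.7, 202.3]
orientation: [[-0.702, 0.712, 0.0], [0.712, 0.702, 0.0], [-0.0, 0.0, -1.0]]
ft_force: [0.2, 0.3, 0.1]
grip_width: 0.999
finger_force: 0.0
time: 2.6
tool_pos: [505.7, 206.5, 202.1]
orientation: [[-0.382, 0.924, -0.0], [0.924, 0.382, 0.001], [0.001, 0.0, -1.0]]
ft_force: [-0.0, 1.2, 0.3]
grip_width: 0.998
finger_force: 0.0
2.6 [505.7165825  206.45537683 202.11293471] 22.46637259680251
```

View pics/fix.png

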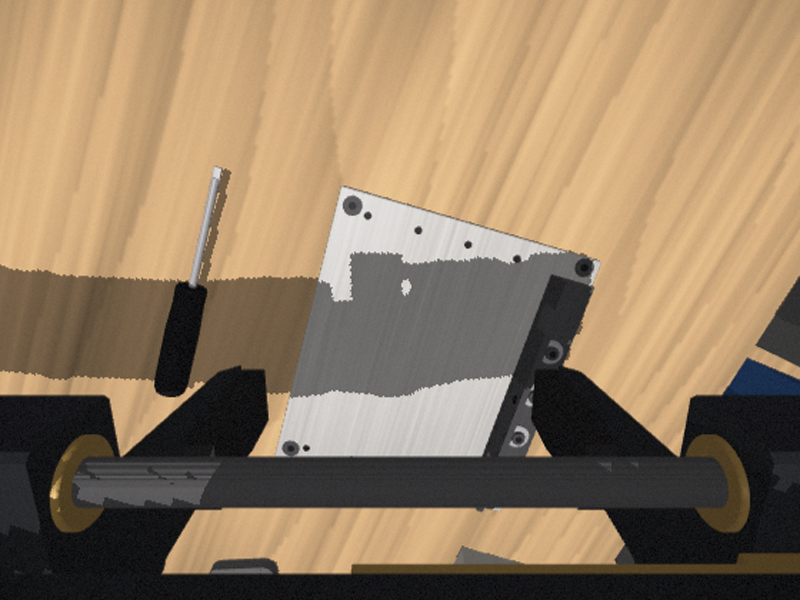

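```bash
python3 -m crank '[[[0,-0.6,0],0],[[0,-0.6,0],0],[[0,-0.6,0],0],[[0,-0.6,0],0],[[0,-0.6,0],0],[[0,-0.6,0],0],[[0,-0.6,0],0],[[0,-0.6,0],0],[[0,0,0],0],[[0,0,0],0]]'
python3 look.py fix2
```

```text
time: 3.9
tool_pos: [506.1, 110.0, 202.2]
orientation: [[-0.382, 0.924, 0.0], [0.924, 0.382, 0.001], [0.0, 0.0, -1.0]]
ft_force: [0.1, 0.8, 0.4]
grip_width: 1.001
finger_force: 0.0
3.9 [506.12029608 110.04037627 202.15805657] 22.429153225920913
```

View pics/fix2.png

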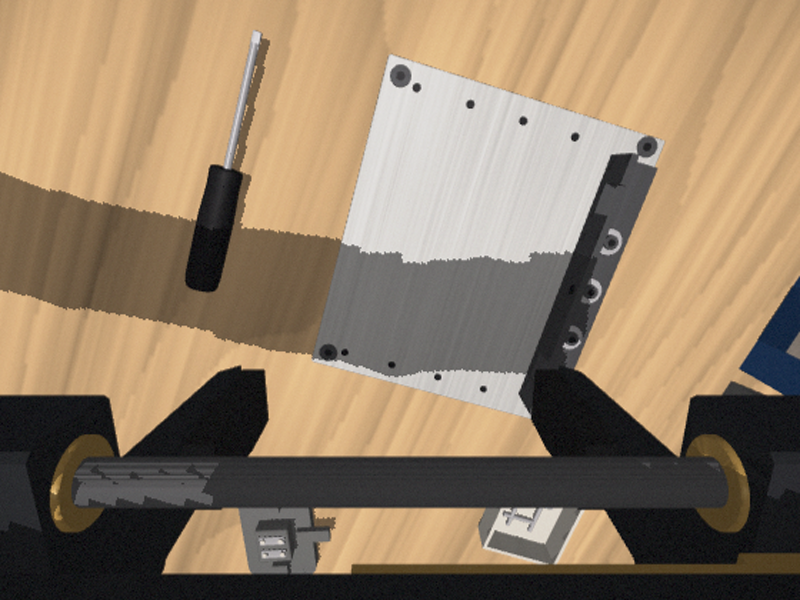

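```bash
python3 - <<'E'
from h import *
import json
from scipy.optimize import least_squares
c=json.load(open("pics/fix2.json"));c={k:np.array(v) for k,v in c.items()}
uv=np.array([(389,55),(664,140),(313,359)])*.7
L=np.array([(-105,120,12),(105,120,12),(-105,-120,12)])
for u in uv: print(ray(c,u,12))
f=lambda p:(proj(c,L@yaw(p[2]).T+[p[0],p[1],0])-uv).ravel()
r=least_squares(f,[565,140,.115],x_scale=[1,1,.01]);print(r.x,r.fun.round(2))
cs=bot.calibration("scene");S=np.array([(424,293),(534,283),(557,362),(436,372)])*.7
L4=np.array([(-105,-120,12),(-105,120,12),(105,120,12),(105,-120,12)])
print((proj(cs,L4@yaw(r.x[2]).T+[r.x[0],r.x[1],0])-S).round(1))
E
python3 -m crank '[[[0,-1,0],0],[[0,-1,0],0],[[0,-1,0],0],[[0,-1,0],0],[[0,-1,0],0],[[0,-1,0],0],[[0,-1,0],0],[[0,-1,0],0],[[0,-1,0],0],[[0,-1,0],0]]'
python3 -m crank '[[[0,-1,0],0],[[0,-1,0],0],[[0,-1,0],0],[[0,-1,0],0],[[0,-1,0],0],[[0,-1,0],0],[[0,-1,0],0],[[0,-1,0],0],[[0,-1,0],0],[[0,-1,0],0]]'
python3 -m crank '[[[0,-1,0],0],[[0,-1,0],0],[[0,-1,0],0],[[0,-1,0],0],[[0,-1,0],0],[[0,-1,0],0],[[0,-1,0],0],[[0,-1,0],0],[[0,-0.5,0],0],[[0,0,0],0]]'
python3 look.py lamp
```

```text
[443.9 243.2  12. ]
[649.9 267.9  12. ]
[471.3   9.1  12. ]
[5.61215858e+02 1.37167166e+02 1.16671516e-01] [-0.49 -1.37  1.64  0.01 -1.28  2.31]
[[-2.5 -2.1]
 [-1.  -1.3]
 [ 0.8 -0.6]
 [-1.7  0. ]]
time: 5.2
tool_pos: [506.4, -90.4, 202.2]
orientation: [[-0.382, 0.924, 0.0], [0.924, 0.382, 0.0], [0.0, 0.0, -1.0]]
ft_force: [0.2, 0.3, -0.4]
grip_width: 0.999
finger_force: 0.0
time: 6.45
tool_pos: [506.0, -291.8, 202.1]
orientation: [[-0.381, 0.925, 0.0], [0.925, 0.381, 0.0], [-0.0, 0.0, -1.0]]
ft_force: [-0.0, 0.6, -0.6]
grip_width: 1.002
finger_force: 0.0
time: 7.7
tool_pos: [505.7, -461.2, 201.9]
orientation: [[-0.38, 0.925, -0.0], [0.925, 0.38, 0.0], [0.0, -0.0, -1.0]]
ft_force: [1.3, -0.5, -0.2]
grip_width: 1.002
finger_force: 0.0
7.7 [ 505.72495509 -461.15002902  201.86565748] 22.342736142588553
```

View pics/lamp.png

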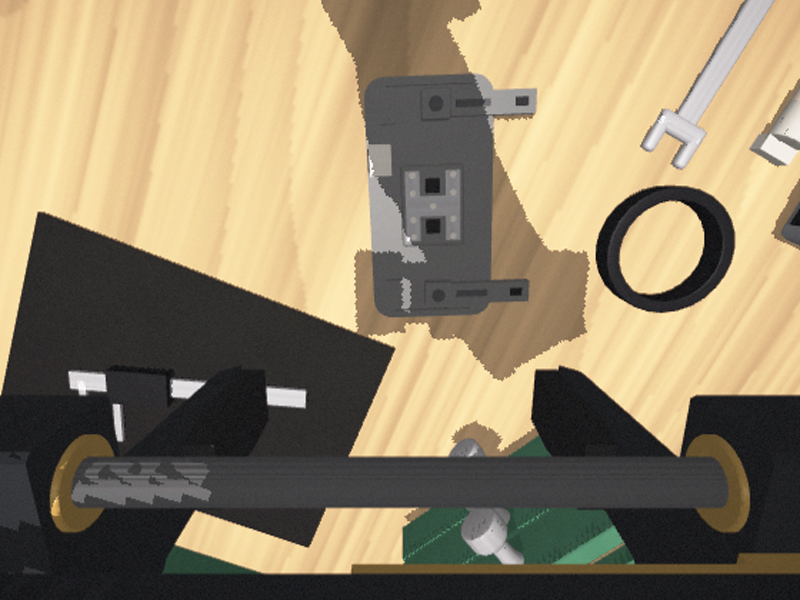

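```bash
cat > fitl.py <<'E'
from h import *
import json
from scipy.optimize import least_squares
c=json.load(open("pics/lamp.json"));c={k:np.array(v) for k,v in c.items()}
uv=np.array([(404,166),(461,168),(463,241),(405,243),(536.5,102),(527.5,291)])*.7
L=np.array([(-22,28,38),(22,28,38),(22,-28,38),(-22,-28,38),(74,68,22),(74,-68,22)])
f=lambda p:(proj(c,L@yaw(p[2]).T+[p[0],p[1],0])-uv).ravel()
r=least_squares(f,[520,-390,.33],x_scale=[1,1,.01]);print(r.x,np.degrees(r.x[2]),r.fun.reshape(-1,2).round(2))
im=cv2.imread("pics/lamp_raw.png");c0=im[40:240,240:400]
a=cv2.resize(c0,(480,600),interpolation=cv2.INTER_CUBIC)
def dr(P):
    q=((proj(c,np.array(P)@yaw(r.x[2]).T+[r.x[0],r.x[1],0])+.5-[240,40])*3*4).astype(int)
    cv2.polylines(a,[q.reshape(-1,1,2)],True,(0,0,255),1,cv2.LINE_AA,2)
dr(L[:4]);dr([(-46,88,14),(46,88,14),(46,-88,14),(-46,-88,14)])
for s in(1,-1):dr([(46,s*68-8,22),(74,s*68-8,22),(74,s*68+8,22),(46,s*68+8,22)])
cv2.imwrite("pics/lampc.png",a)
E
python3 fitl.py
```

```text
[ 5.10380663e+02 -4.09601188e+02  4.16190167e-01] 23.845940065987993 [[-2.44 -0.76]
 [ 2.62 -3.36]
 [ 0.56  2.62]
 [-1.78  2.33]
 [ 0.7  -0.57]
 [ 0.33  0.44]]
```

View pics/lampc.png

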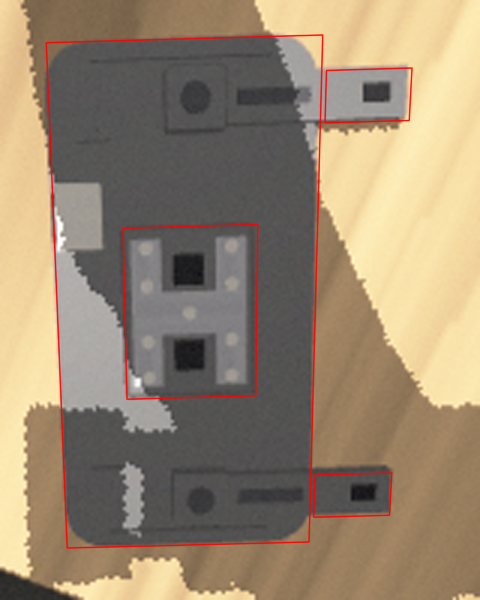

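```bash
python3 -m crank '[[[0.05,0.52,-0.6],0.08],[[0.05,0.52,-0.6],0.08],[[0.05,0.52,-0.6],0.08],[[0.05,0.52,-0.6],0.08],[[0.05,0.52,-0.6],0.08],[[0,0,-0.9],0],[[0,0,-0.9],0],[[0,0,-0.9],0],[[0,0,-0.9],0],[[0,0,0],0]]'
python3 -m crank '[[[0,0,-0.3],0],[[0,0,-0.3],0],[[0,0,-0.3],0],[[0,0,-0.3],0],[[0,0,-0.3],0],[[0,0,-0.3],0],[[0,0,-0.3],0],[[0,0,-0.3],0],[[0,0,0],0],[[0,0,0],0]]'; python3 -c "
from h import *
s=bot.read_state();print(s['tool_pos'],np.degrees(np.arctan2(s['orientation'][1,1],s['orientation'][0,1])),s['ft_force'])"
```

```text
time: 9.0
tool_pos: [509.9, -407.8, 68.1]
orientation: [[-0.407, 0.914, -0.003], [0.914, 0.407, 0.002], [0.003, -0.002, -1.0]]
ft_force: [-0.6, 0.6, -0.4]
grip_width: 1.003
finger_force: 0.0
time: 10.25
tool_pos: [511.2, -408.5, 22.2]
orientation: [[-0.407, 0.914, 0.0], [0.914, 0.407, -0.0], [-0.0, 0.0, -1.0]]
ft_force: [-0.4, 0.3, 1.4]
grip_width: 0.998
finger_force: 0.0
[ 511.21705872 -408.5147738    22.23913328] 24.00601939789079 [-0.36915108  0.29325609  1.35628209]
```

```bash
python3 -m crank '[[[0,-0.05,-0.1],0],[[0,0,-0.1],0],[[0,0,-0.05],0],[[0,0,0],0],[[0,0,0],0],[[0,0,0],0],[[0,0,0],0],[[0,0,0],0],[[0,0,0],0],[[0,0,0],0]]'
python3 -m crank '[[[0,0,0],0],[[0,0,0],0],[[0,0,0],0],[[0,0,0],0],[[0,0,0],0],[[0,0,0],0],[[0,0,0],0],[[0,0,0],0],[[0,0,0],0],[[0,0,0],0]]' -1 40
```

```text
time: 11.5
tool_pos: [511.1, -409.4, 17.2]
orientation: [[-0.407, 0.914, 0.0], [0.914, 0.407, 0.0], [0.0, 0.0, -1.0]]
ft_force: [-0.2, 0.5, 0.1]
grip_width: 0.999
finger_force: 0.0
time: 12.75
tool_pos: [511.1, -409.4, 17.1]
orientation: [[-0.407, 0.914, 0.0], [0.914, 0.407, 0.0], [0.0, 0.0, -1.0]]
ft_force: [0.4, -0.5, -0.0]
grip_width: 0.008
finger_force: 0.0
```

```bash
python3 - <<'E'
from h import *
a=cv2.resize(bot.snapshot("scene")[170:260,90:210,::-1],(400,300),interpolation=cv2.INTER_CUBIC)
b=cv2.resize(bot.snapshot("side")[200:350,280:480,::-1],(400,300),interpolation=cv2.INTER_CUBIC)
w=cv2.resize(bot.snapshot("wrist")[:,:,::-1],(400,300))
cv2.imwrite("pics/m.png",np.vstack([np.hstack([a,b]),np.hstack([w,w*0])]))
print(bot.read_state()["tool_pos"],bot.calibration("wrist")["tvec"])
E
```

```text
[ 511.08522859 -409.39140549   17.12805007] [-300.11419109 -546.77008804   48.74624209]
```

View pics/m.png

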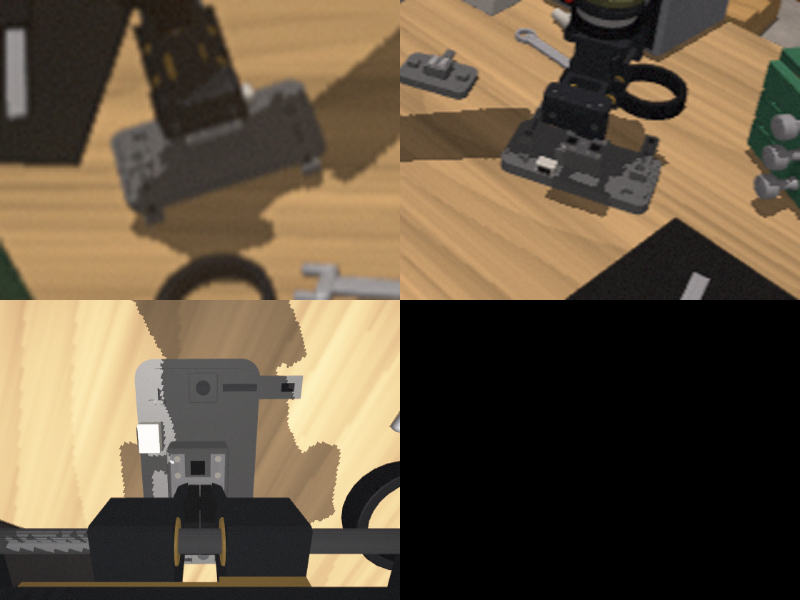

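```bash
python3 -m crank '[[[0,0,0],0],[[0,0,0],0],[[0,0,0],0],[[0,0,0],0],[[0,0,0],0],[[0,0,-0.15],0],[[0,0,-0.15],0],[[0,0,-0.15],0],[[0,0,-0.15],0],[[0,0,-0.15],0]]' 0.4
python3 - <<'E'
from h import *
print(bot.read_state()["tool_pos"],bot.read_state()["ft_force"])
s=bot.snapshot("side");c=bot.calibration("side")
print(proj(c,[bot.read_state()["tool_pos"],[510.4,-409.6,38],[510.4,-409.6,14]]))
b=cv2.resize(s[210:330,320:480,::-1],(800,600),interpolation=cv2.INTER_CUBIC)
r=[510.4,-409.6,.416]
for P in [[(x,y,38) for x,y in((-22,28),(22,28),(22,-28),(-22,-28))],[(x,y,14) for x,y in((-46,88),(46,88),(46,-88),(-46,-88))]]:
    q=((proj(c,np.array(P)@yaw(r[2]).T+[r[0],r[1],0])+.5-[320,210])*20).astype(int)
    cv2.polylines(b,[q.reshape(-1,1,2)],True,(0,0,255),1,cv2.LINE_AA,2)
cv2.imwrite("pics/s2.png",b)
E
```

```text
time: 14.15
tool_pos: [511.1, -409.4, 1.9]
orientation: [[-0.407, 0.914, -0.0], [0.914, 0.407, 0.0], [0.0, 0.0, -1.0]]
ft_force: [0.5, 0.3, 0.4]
grip_width: 0.701
finger_force: 0.0
[ 511.06457396 -409.41933957    1.87921949] [0.49636876 0.29364096 0.37824563]
[[369.9889338  282.9238121 ]
 [371.88675234 271.23995535]
 [370.62789355 279.07094525]]
```

View pics/s2.png

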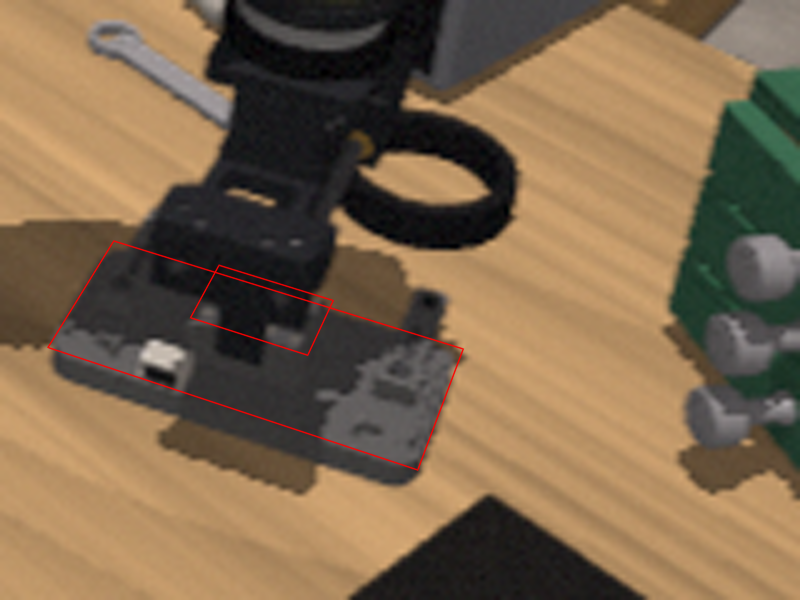

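```bash
python3 - <<'E'
from h import *
c=bot.calibration("side")
for x in (-31,-48):
  for z in (14,20,26,32):
    q=(proj(c,np.array([(x,9,z),(x,-9,z)])@yaw(.416).T+[510.4,-409.6,0])-[320,210])*5
    print(x,z,q.round().tolist())
E
```

```text
-31 14 [[215.0, 378.0], [253.0, 391.0]]
-31 20 [[217.0, 369.0], [254.0, 381.0]]
-31 26 [[218.0, 359.0], [256.0, 371.0]]
-31 32 [[220.0, 349.0], [257.0, 361.0]]
-48 14 [[204.0, 400.0], [242.0, 413.0]]
-48 20 [[205.0, 391.0], [243.0, 403.0]]
-48 26 [[207.0, 381.0], [245.0, 393.0]]
-48 32 [[208.0, 371.0], [247.0, 383.0]]
```

```bash
python3 -m crank '[[[0,0,-0.06],0],[[0,0,-0.06],0],[[0,0,-0.06],0],[[0,0,-0.06],0],[[0,0,-0.06],0],[[0,0,-0.05],0],[[0,0,-0.05],0],[[0,0,-0.05],0],[[0,0,-0.05],0],[[0,0,0],0]]'
```

```text
time: 15.45
tool_pos: [511.0, -409.4, -8.0]
orientation: [[-0.407, 0.914, -0.0], [0.914, 0.407, 0.0], [0.0, -0.0, -1.0]]
ft_force: [-0.0, 0.3, -0.0]
grip_width: 0.7
finger_force: 0.0
```

```bash
python3 -m crank '[[[0,0,-0.05],0],[[0,0,-0.05],0],[[0,0,-0.05],0],[[0,0,-0.05],0],[[0,0,0],0],[[0,0,0],0],[[0,0,0],0],[[0,0,0],0],[[0,0,0],0],[[0,0,0],0]]'
python3 -m crank '[[[0,0,-0.05],0],[[0,0,-0.05],0],[[0,0,-0.05],0],[[0,0,0],0],[[0,0,0],0],[[0,0,0],0],[[0,0,0],0],[[0,0,0],0],[[0,0,0],0],[[0,0,0],0]]'
```

```text
time: 16.7
tool_pos: [511.1, -409.4, -11.9]
orientation: [[-0.407, 0.914, 0.0], [0.914, 0.407, 0.0], [0.0, 0.0, -1.0]]
ft_force: [-0.3, 0.9, -0.1]
grip_width: 0.697
finger_force: 0.0
time: 17.95
tool_pos: [511.1, -409.4, -14.9]
orientation: [[-0.407, 0.914, 0.0], [0.914, 0.407, 0.0], [0.0, 0.0, -1.0]]
ft_force: [-1.0, 0.2, 0.4]
grip_width: 0.701
finger_force: 0.0
```

```bash
python3 -m crank '[[[0,0,0],0],[[0,0,0],0],[[0,0,0],0],[[0,0,0],0],[[0,0,0],0],[[0,0,0],0],[[0,0,0],0],[[0,0,0],0],[[0,0,0],0],[[0,0,0],0]]' -1 45
```

```text
time: 19.2
tool_pos: [510.7, -409.5, -14.9]
orientation: [[-0.407, 0.914, -0.001], [0.914, 0.407, 0.0], [0.0, -0.001, -1.0]]
ft_force: [-2.1, -1.2, 0.9]
grip_width: 0.491
finger_force: 45.0
```

```bash
python3 -m crank '[[[0,0,0.3],0],[[0,0,0.7],0],[[0,0,1],0],[[0,0,1],0],[[0,0,1],0],[[0,0.3,0],0],[[0,0.6,0],0],[[0,0.8,0],0],[[0,1,0],0],[[0,1,0],0]]'
python3 -m crank '[[[0.1,1,0],-0.2],[[0.1,1,0],-0.2],[[0.1,1,0],-0.2],[[0.1,1,0],-0.2],[[0.1,1,0],-0.2],[[0.1,1,0],-0.2],[[0.1,1,0],-0.2],[[0.1,1,0],-0.2],[[0.1,1,0],-0.2],[[0.1,1,0],-0.2]]'
python3 -m crank '[[[0.05,1,0],-0.23],[[0.05,1,0],-0.23],[[0.05,1,0],-0.23],[[0.05,1,0],-0.23],[[0.05,1,0],-0.23],[[0.05,1,0],-0.23],[[0.05,1,0],-0.23],[[0.05,1,0],-0.23],[[0.05,1,0],-0.23],[[0.05,1,0],-0.23]]'
python3 - <<'E'
from h import *
import json
from scipy.optimize import least_squares
s=bot.read_state();print(s['tool_pos'],np.degrees(np.arctan2(s['orientation'][1,1],s['orientation'][0,1])),s['ft_force'],s["grip_width"])
def fit(n,uv,L,p0):
    c=json.load(open(f"pics/{n}.json"));c={k:np.array(v) for k,v in c.items()};uv=np.array(uv)*.7
    f=lambda p:(proj(c,np.array(L)@yaw(p[2]).T+[p[0],p[1],p[3]])-uv).ravel()
    r=least_squares(f,p0+[0],x_scale=[1,1,.01,1]);print(n,r.x.round(3),r.fun.round(1))
fit("fix2",[(389,55),(664,140),(313,359)],[(-105,120,12),(105,120,12),(-105,-120,12)],[565,140,.11])
# lamp: tongue tips mids and panel edge mids (crop coords /3+offset -> 800 scale)
k=lambda x,y:((x/3+240)/.7,(y/3+40)/.7)
fit("lamp",[k(409,94),k(391,494),k(57,285),k(318,285),k(180,40),k(190,545)],[(74,68,22),(74,-68,22),(-46,0,14),(46,0,14),(0,88,14),(0,-88,14)],[510,-409,.416])
E
```

```text
time: 20.45
tool_pos: [510.8, -333.1, 64.5]
orientation: [[-0.408, 0.913, -0.001], [0.913, 0.408, 0.001], [0.002, -0.0, -1.0]]
ft_force: [-0.7, 0.8, -3.0]
grip_width: 0.495
finger_force: 45.0
time: 21.7
tool_pos: [531.4, -134.0, 65.3]
orientation: [[-0.275, 0.961, 0.001], [0.961, 0.275, -0.0], [-0.0, 0.001, -1.0]]
ft_force: [-0.2, -0.5, -4.2]
grip_width: 0.495
finger_force: 45.0
time: 22.95
tool_pos: [541.1, 66.0, 65.3]
orientation: [[-0.118, 0.993, 0.001], [0.993, 0.118, 0.0], [0.0, 0.001, -1.0]]
ft_force: [0.1, -0.3, -3.4]
grip_width: 0.494
finger_force: 45.0
[541.0856348   66.04046775  65.26801147] 6.760178425222963 [ 0.08931246 -0.29171    -3.43365638] 0.4944378522593292
fix2 [ 5.61778e+02  1.37662e+02  1.17000e-01 -5.41900e+00] [ 0.3 -0.4 -0.4  0.   0.1  0.4]
lamp [ 5.10243e+02 -4.07347e+02  4.09000e-01 -2.30300e+00] [ 0.6 -1.9 -0.9 -2.4  0.3  6.  -1.1  4.4  2.1 -2.9 -1.3 -3. ]
```

```bash
python3 -m crank '[[[0,0.7,0],0],[[0,0.8,0],0],[[0,0.8,0],0],[[0,0.8,-0.2],0],[[0,0.36,-0.6],0],[[0,0,-0.7],0],[[0,0,-0.7],0],[[0,0,-0.6],0],[[0,0,-0.2],0],[[0,0,0],0]]'
cat > ov.py <<'E'
from h import *
import sys
s=bot.read_state();o=s['orientation'];T=s['tool_pos'];a=np.arctan2(o[1,1],o[0,1]);print(s["time"],T,np.degrees(a),s["ft_force"])
lz=T[2]+14.9;out=[]
box=lambda x0,x1,y0,y1,z:[(x0,y0,z),(x1,y0,z),(x1,y1,z),(x0,y1,z)]
for n,r in (("scene",(295,195,100,75)),("side",(195,150,120,90))):
    im=bot.snapshot(n);c=bot.calibration(n);x,y,w,h=r
    k=800/w if len(sys.argv)>2 else 400/w
    b=cv2.resize(im[y:y+h,x:x+w,::-1],None,fx=k,fy=k,interpolation=cv2.INTER_CUBIC)
    raw=b.copy()
    def dr(P,p,yw,col):
        q=((proj(c,np.array(P)@yaw(yw).T+p)+.5-[x,y])*k*4).astype(int)
        cv2.polylines(b,[q.reshape(-1,1,2)],True,col,1,cv2.LINE_AA,2)
    F=[561.8,137.7,0];fy=.117
    dr(box(-105,105,-120,120,12),F,fy,(0,255,0))
    dr([(70,-100,12),(70,-100,46),(70,-79,46),(70,-79,22),(70,-57,22),(70,-57,46),(70,57,46),(70,57,22),(70,79,22),(70,79,46),(70,100,46),(70,100,12)],F,fy,(0,255,0))
    Lp=[T[0],T[1],lz]
    for t in(68,-68): dr(box(46,74,t-8,t+8,22),Lp,a,(0,0,255))
    dr(box(-46,46,-88,88,14),Lp,a,(0,0,255))
    out.append(np.hstack([raw,b]))
cv2.imwrite(f"pics/{sys.argv[1]}.png",np.vstack(out))
E
python3 ov.py st
```

```text
time: 24.2
tool_pos: [541.0, 133.4, 4.9]
orientation: [[-0.118, 0.993, -0.0], [0.993, 0.118, -0.0], [-0.0, -0.0, -1.0]]
ft_force: [0.6, 0.4, -3.3]
grip_width: 0.493
finger_force: 45.0
24.2 [541.03659198 133.44034645   4.87631898] 6.777701815251823 [ 0.55804831  0.41298534 -3.34940243]
```

View pics/st.png

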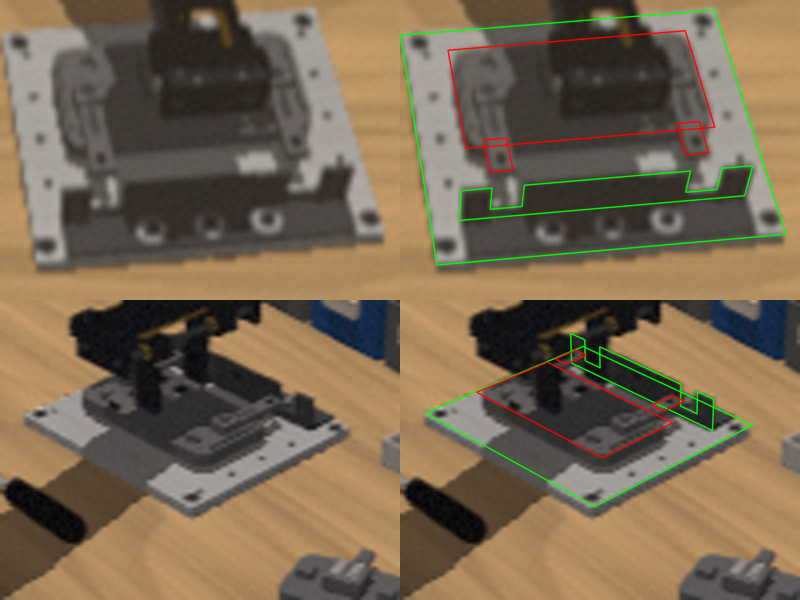

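```bash
python3 -m crank '[[[0,0,-0.1],0],[[0,0,-0.1],0],[[0,0,-0.06],0],[[0,0,-0.04],0],[[0,0,-0.03],0],[[0,0,-0.03],0],[[0,0,-0.02],0],[[0,0,0],0],[[0,0,0],0],[[0,0,0],0]]'
```

```text
time: 25.55
tool_pos: [541.1, 133.8, -2.4]
orientation: [[-0.118, 0.993, 0.0], [0.993, 0.118, 0.0], [-0.0, 0.0, -1.0]]
ft_force: [0.9, -0.5, -3.1]
grip_width: 0.495
finger_force: 45.0
```

```bash
python3 -m crank '[[[0,0,-0.015],0],[[0,0,-0.015],0],[[0,0,-0.015],0],[[0,0,0],0],[[0,0,0],0],[[0,0,0],0],[[0,0,0],0],[[0,0,0],0],[[0,0,0],0],[[0,0,0],0]]'
```

```text
time: 26.8
tool_pos: [541.1, 133.8, -2.9]
orientation: [[-0.118, 0.993, 0.0], [0.993, 0.118, 0.0], [0.0, 0.0, -1.0]]
ft_force: [-0.8, -0.7, 6.3]
grip_width: 0.494
finger_force: 45.0
```

```bash
python3 -m crank '[[[0.08,0.009,0],0],[[0.08,0.009,0],0],[[0.08,0.009,0],0],[[0.08,0.009,0],0],[[0.08,0.009,0],0],[[0.08,0.009,0],0],[[0.08,0.009,0],0],[[0.08,0.009,0],0],[[0.06,0.007,0],0],[[0.03,0.004,0],0]]'
python3 -m crank '[[[0.03,0.0035,0],0],[[0.03,0.0035,0],0],[[0.03,0.0035,0],0],[[0.03,0.0035,0],0],[[0.03,0.0035,0],0],[[0,0,0],0],[[0,0,0],0],[[0,0,0],0],[[0,0,0],0],[[0,0,0],0]]'
```

```text
time: 28.05
tool_pos: [554.5, 135.2, -3.0]
orientation: [[-0.118, 0.993, -0.002], [0.993, 0.118, -0.0], [0.0, -0.002, -1.0]]
ft_force: [-3.3, 0.2, 8.6]
grip_width: 0.497
finger_force: 45.0
time: 29.3
tool_pos: [557.7, 135.6, -2.9]
orientation: [[-0.118, 0.993, -0.002], [0.993, 0.118, -0.0], [0.0, -0.002, -1.0]]
ft_force: [-3.1, -1.1, 6.4]
grip_width: 0.492
finger_force: 45.0
```

```bash
python3 -m crank '[[[0.03,0.0035,0],0],[[0.03,0.0035,0],0],[[0.03,0.0035,0],0],[[0.03,0.0035,0],0],[[0.03,0.0035,0],0],[[0.03,0.0035,0],0],[[0.03,0.0035,0],0],[[0.03,0.0035,0],0],[[0,0,0],0],[[0,0,0],0]]'
```

```text
time: 30.55
tool_pos: [562.5, 136.2, -2.9]
orientation: [[-0.119, 0.993, -0.002], [0.993, 0.119, -0.0], [0.0, -0.002, -1.0]]
ft_force: [-3.6, -0.9, 6.9]
grip_width: 0.495
finger_force: 45.0
```

```bash
python3 -m crank '[[[0.06,0.007,0],0],[[0.06,0.007,0],0],[[0.06,0.007,0],0],[[0.06,0.007,0],0],[[0.06,0.007,0],0],[[0.06,0.007,0],0],[[0.06,0.007,0],0],[[0.06,0.007,0],0],[[0.03,0.0035,0],0],[[0,0,0],0]]'
python3 -m crank '[[[0.04,0.0047,0],0],[[0.04,0.0047,0],0],[[0.04,0.0047,0],0],[[0.04,0.0047,0],0],[[0.04,0.0047,0],0],[[0.04,0.0047,0],0],[[0.04,0.0047,0],0],[[0.04,0.0047,0],0],[[0,0,0],0],[[0,0,0],0]]'; python3 -c "
from cell import bot;s=bot.read_state();print(s['tool_pos'],s['ft_force'],s['ft_torque'])"
```

```text
time: 31.8
tool_pos: [572.7, 137.4, -2.9]
orientation: [[-0.118, 0.993, -0.001], [0.993, 0.118, -0.0], [0.0, -0.001, -1.0]]
ft_force: [-3.5, -1.4, 7.8]
grip_width: 0.497
finger_force: 45.0
time: 33.05
tool_pos: [579.2, 138.2, -2.9]
orientation: [[-0.118, 0.993, -0.001], [0.993, 0.118, -0.0], [0.0, -0.001, -1.0]]
ft_force: [-3.2, -0.4, 6.7]
grip_width: 0.496
finger_force: 45.0
[579.23439089 138.15117574  -2.90788193] [-3.24221169 -0.41510178  6.7454785 ] [-0.12639031  0.62265251  0.04766147]
```

```bash
python3 -m crank '[[[0.025,0.003,0],0],[[0.025,0.003,0],0],[[0.025,0.003,0],0],[[0.025,0.003,0],0],[[0.025,0.003,0],0],[[0.025,0.003,0],0],[[0.025,0.003,0],0],[[0.025,0.003,0],0],[[0,0,0],0],[[0,0,0],0]]'
python3 -m crank '[[[0.02,0.002,0],0],[[0.02,0.002,0],0],[[0.02,0.002,0],0],[[0.02,0.002,0],0],[[0.02,0.002,0],0],[[0,0,0],0],[[0,0,0],0],[[0,0,0],0],[[0,0,0],0],[[0,0,0],0]]'
```

```text
time: 34.3
tool_pos: [583.1, 138.6, -2.9]
orientation: [[-0.118, 0.993, -0.001], [0.993, 0.118, -0.0], [0.0, -0.001, -1.0]]
ft_force: [-2.7, -0.7, 7.4]
grip_width: 0.493
finger_force: 45.0
time: 35.55
tool_pos: [583.3, 138.7, -2.9]
orientation: [[-0.118, 0.993, -0.005], [0.993, 0.118, -0.0], [0.0, -0.005, -1.0]]
ft_force: [-6.4, -0.6, 10.8]
grip_width: 0.496
finger_force: 45.0
```

```bash
python3 -m crank '[[[0.02,0.002,0],0],[[0.02,0.002,0],0],[[0.02,0.002,0],0],[[0.02,0.002,0],0],[[0,0,0.007],0],[[0,0,0],0],[[0,0,0],0],[[0,0,0],0],[[0,0,0],0],[[0,0,0],0]]'; python3 -c "
from cell import bot;s=bot.read_state();print(s['tool_pos'],s['ft_force'],s['ft_torque'],s['orientation'][:,2])"
```

```text
time: 36.8
tool_pos: [583.4, 138.8, -2.7]
orientation: [[-0.118, 0.993, -0.008], [0.993, 0.118, -0.001], [0.0, -0.008, -1.0]]
ft_force: [-9.5, -0.9, 12.7]
grip_width: 0.492
finger_force: 45.0
[583.36932662 138.78987745  -2.74658719] [-9.52221278 -0.93022002 12.68563918] [-0.11765537  1.68765874 -0.21735819] [-7.66618675e-03 -5.18351742e-04 -9.99970480e-01]
```

```bash
python3 -m crank '[[[0.02,0.002,0],0],[[0.02,0.002,0],0],[[0.015,0.002,0],0],[[0,0,0],0],[[0,0,0],0],[[0,0,0],0],[[0,0,0],0],[[0,0,0],0],[[0,0,0],0],[[0,0,0],0]]'; python3 -c "
from cell import bot;s=bot.read_state();print(s['tool_pos'],s['ft_force'],s['ft_torque'],s['orientation'][:,2])"
sed -i 's/Lp=\[T\[0\],T\[1\],lz\]/Lp=[T[0],T[1],12]/' ov.py; python3 ov.py end
```

```text
time: 38.05
tool_pos: [583.4, 138.8, -2.7]
orientation: [[-0.118, 0.993, -0.01], [0.993, 0.118, -0.001], [0.001, -0.01, -1.0]]
ft_force: [-11.4, -0.8, 16.8]
grip_width: 0.497
finger_force: 45.0
[583.36447512 138.83142922  -2.70618575] [-11.41420436  -0.79071968  16.84503378] [-0.17837657  2.00670648 -0.2659156 ] [-9.73026344e-03 -6.12419631e-04 -9.99952472e-01]
38.05 [583.36447512 138.83142922  -2.70618575] 6.751545795206401 [-11.41420436  -0.79071968  16.84503378]
```

View pics/end.png

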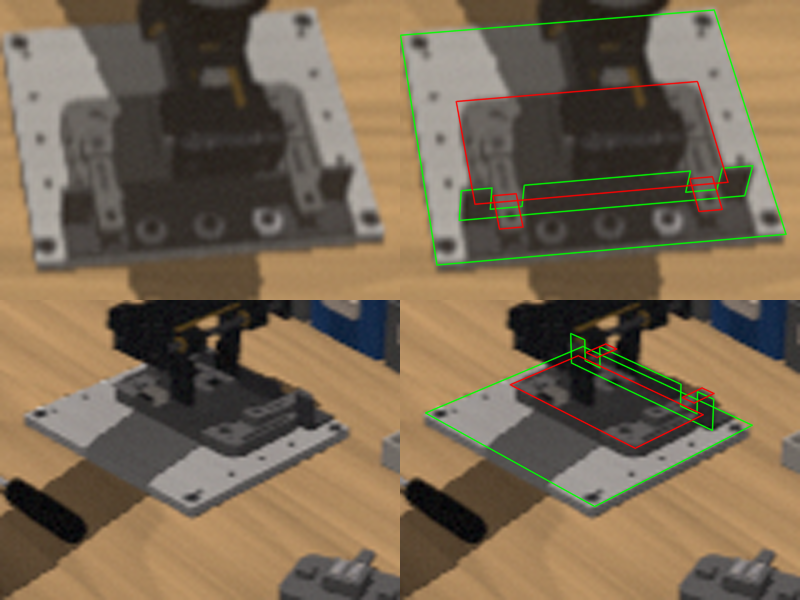

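```bash
python3 -m crank '[[[0,0,0.009],0],[[0,0,0.009],0],[[0.015,0.002,0],0],[[0,0,0],0],[[0,0,0],0],[[0,0,0],0],[[0,0,0],0],[[0,0,0],0],[[0,0,0],0],[[0,0,0],0]]'; python3 -c "
from cell import bot;s=bot.read_state();print(s['tool_pos'],s['ft_force'],s['ft_torque'],s['orientation'][:,2])"
```

```text
time: 39.4
tool_pos: [583.4, 138.9, -2.6]
orientation: [[-0.117, 0.993, -0.01], [0.993, 0.117, -0.001], [0.0, -0.01, -1.0]]
ft_force: [-11.5, -0.2, 14.3]
grip_width: 0.497
finger_force: 45.0
[583.41511936 138.85513958  -2.63662462] [-11.54686273  -0.24636108  14.25571718] [-0.15516109  2.12577108 -0.30787075] [-1.02604418e-02 -7.23438113e-04 -9.99947099e-01]
```

```bash
python3 -m crank '[[[0,0,0.012],0],[[0,0,0.012],0],[[0.012,0.001,0],0],[[0,0,0],0],[[0,0,0],0],[[0,0,0],0],[[0,0,0],0],[[0,0,0],0],[[0,0,0],0],[[0,0,0],0]]'; python3 -c "
from cell import bot;s=bot.read_state();print(s['tool_pos'],s['ft_force'],s['ft_torque'],s['orientation'][:,2])"
```

```text
time: 40.65
tool_pos: [583.4, 138.9, -2.6]
orientation: [[-0.117, 0.993, -0.011], [0.993, 0.117, -0.001], [0.0, -0.011, -1.0]]
ft_force: [-11.2, 0.3, 11.7]
grip_width: 0.495
finger_force: 45.0
[583.44141577 138.88586112  -2.56953372] [-11.15879136   0.32113596  11.74496687] [-0.15129348  1.98220802 -0.41505012] [-1.07467234e-02 -8.23410553e-04 -9.99941913e-01]
```

```bash
for i in 1 2 3 4; do python3 -m crank '[[[0,0,0],0],[[0,0,0],0],[[0,0,0],0],[[0,0,0],0],[[0,0,0],0],[[0,0,0],0],[[0,0,0],0],[[0,0,0],0],[[0,0,0],0],[[0,0,0],0]]' | grep -E 'time|force|tool_pos'; done
```

```text
time: 41.9
tool_pos: [583.4, 138.9, -2.6]
ft_force: [-11.0, -0.9, 10.5]
finger_force: 45.0
time: 43.15
tool_pos: [583.4, 138.9, -2.6]
ft_force: [-10.8, -0.7, 11.1]
finger_force: 45.0
time: 44.4
tool_pos: [583.4, 138.9, -2.6]
ft_force: [-10.9, -0.4, 11.2]
finger_force: 45.0
time: 45.65
tool_pos: [583.4, 138.9, -2.6]
ft_force: [-10.9, -0.8, 11.5]
finger_force: 45.0
```

```bash
python3 -c "
from cell import bot;print(bot.finish_job())"
```

```text
the job is handed in; nothing more can be done
None
```

The lamp is on the plate with both tongues through the bracket notches. I held it against the bracket at a steady 11 N or so at the wrist (perhaps 7–11 N at the bracket after plate friction) for 5 s, tool tilted about 0.6°, and handed in at about 46 s, still gripping and pressing.

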